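Cap the two pencil tubes

ROBOT

A 7-joint arm with a two-finger parallel gripper is mounted at the origin on the work surface. World frame = base frame: x ahead of the robot, y to its left, z up, the work surface at z = 0. Lengths are in mm, angles in rad, forces in N, time in s.
With the tool pointing down it reaches from about 400 to 925 mm from the base axis. Payload 4.1 kg.
Tool frame: the origin (TCP) lies between the finger pads; the fingertips stand 22 mm ahead of it and the grasp point (between the pads) lies 3 mm ahead of it (robot.tip_reach is the distance from the TCP to the fingertips, in mm); z points along the fingers, y is the line along which they close (so a half turn about z gives the same grasp; the last joint's range is limited). The gripper opens to 85 mm and grips with 20 to 120 N. Pads are 22 mm wide; open, the fingers measure 114 mm over their backs; the gripper's body (76 mm by 85 mm) begins 54 mm behind the grasp point. The pads swing forward as they close: fully open they stand 13 mm farther back than shut.
Start: joints at [1.169, 0.398, 0.045, 1.537, -0.019, 1.207, -0.051], TCP at [193.862, -620.45, 253.347] pointing down, gripper open.
Joint ranges: [-2.82, 2.82], [-0.49, 2.23], [-1.37, 1.46], [0, 2.46], [-1.36, 4.5], [0.23, 2], [-2.94, 2.94]. Speed limits (rad/s): [2.57, 2.57, 3.14, 3.14, 3.14, 3.14, 3.14].

INTERFACE

Orientations are given as a unit quaternion [x, y, z, w].
In Python, from plant import robot gives the robot as it stands. The module is installed in compiled form; this text tells all that it offers. Calls block until the motion is done:
- robot.move_pose(position, orientation): joint-space move of the TCP to a pose.
- robot.move_straight(position, velocity=150, rot=None): straight line of the TCP; rot=None keeps the orientation; velocity is the mean speed in mm/s.
- robot.set_joints(angles): joint-space move.
- robot.grip(opening, grasp_force=None): opening from 0.0 (shut) to 1.0 (fully open); grasp_force is the grip in N (None keeps the last); returns when the fingers have stopped.
- robot.dwell(seconds).
- robot.ik(position, orientation): joint angles nearest the present ones, or None.
- robot.get_image(name): name is "side" or "top"; returns the picture (420x560x3 uint8, blue, green, red); there is no depth.
- robot.camera_model(name): a dict with "mtx" (3x3 intrinsics, pixels), "k1" (the pictures are not rectified: a ray, as slopes to the right and down, at radius r is drawn at 1 + k1 r^2 times it, then the intrinsics apply), "R" (3x3) and "t" (3): a world point X has camera coordinates R X + t. Camera axes: x right, y down, z forward; pixel columns grow to the right and rows downward; lengths in mm; the calibration is good to about 2 mm. A picture is of the moment at which its call begins. camera_model takes no time and is no camera call.
A pose or a line that the arm cannot do raises robot.Unreachable and nothing moves.
- robot.close_job(): hands the job in; it is judged then, once.
Trained networks look in the newest picture that a camera, given by its name, has taken for a name from the list of things; names that differ only in an ending like _2 or _b are one class to them, and where a whole thing is asked for, a point or a joint stands for the part that bears it (a point fixed in the world has none). Each returns a list of dicts, best first, with "p" (0 to 1); they miss things now and then, are a little off and sometimes report something else, mostly with a low value. They report only what shows in the picture. A call takes as long as a camera call. They do not tell look-alikes from the thing itself.
- robot.trace(camera, thing): "region" (420x560 bool, what is visible of it) and "uv" ([column, row] in pixels, amid what is visible of it).
- robot.place_of(camera, thing): "uv" ([column, row] in pixels: a listed point, or the origin of a listed thing).
Readings, each from a call of its own:
- robot.current_time_s(): time.
- robot.current_joint_pos(): joint angles.
- robot.current_joint_velocities(): joint speeds.
- robot.current_joint_torque(): joint torques, N m.
- robot.current_eef_pos(): TCP position.
- robot.current_eef_rot(): TCP orientation.
- robot.current_force(): force on the tool from outside, world axes, zero at the start.
- robot.current_torque(): the same for the moment, N m.
- robot.current_gripper_width(): opening from 0.0 (shut) to 1.0 (fully open).
- robot.current_grasp_force(): force on a finger pad.
Only numpy, scipy, OpenCV 4.12 (cv2) and the standard library are available. Lean on these libraries where they do the work, as an engineer would, in place of code of your own. Each camera call takes 0.05 s, during which the arm holds its last target. There are 200 camera calls.

TASK

Put the two orange caps from the bamboo tray onto the two open green pencil tubes in the white holder, each pushed straight and fully home and then let go. The caps look alike but each fits only one of the tubes, so try them, and handle them gently: do not squeeze or ram them hard. Leave the tumbler, pencil cup, blue protractor case and the tube that is already capped as they are.

Things in the scene. Friction and masses are not known exactly. Their poses are not given: they have to be found in the camera images.
- cap_1: orange plastic cap, 70 g, mouth down in the tray. Skirt and disc: diameter 71, 26 tall; origin: centre of the skirt's lower edge, z up. On top a bar handle 44 long (cap's x), 24 thick (its y), from 26 to 60 above the origin; pinch it from above across its thickness. Thin plastic: squeeze with 20 to 40 N, cracks at 80 N a side or if rammed so. Its turn about z is free on the tube.
- cap_2: second cap, outside the same as cap_1. Inside both: skirt 20 deep to the ceiling, a round inner lip with a tapered tip reaching down to 6 above the skirt's edge; the tube wall goes between them, 2.25 play all round. The caps differ only inside, by 8 in diameter: each fits one tube only and stops 10 to 20 proud on the wrong one. Which tube it fits changes: find out by trying.
- mouth_a (a point): centre of the open mouth (rim, 160 above the counter) of the tube at the holder's +y end, axes as the holder's. Green plastic tube, upright, fixed, 140 tall, wall 4, outer diameter 54 or 62 (one of each; which end has which varies). A cap that is home has its origin 20 below this point, its ceiling on the rim.
- mouth_b (a point): centre of the open mouth (rim, 160 above the counter) of the tube at the holder's -y end, axes as the holder's. Green plastic tube, upright, fixed, 140 tall, wall 4, outer diameter 54 or 62 (one of each; which end has which varies). A cap that is home has its origin 20 below this point, its ceiling on the rim.
- rack: the holder: a fixed white slab 100 (its x) by 230 (its y) by 20 high, with the two tubes standing on it 120 apart along its y; origin at the centre of its underside on the counter. It may stand on either side of the counter.
- tray: fixed bamboo tray 160 (its x) by 270 (its y), rim 18 high, walls and floor 5 thick, origin at the centre of its underside on the counter; the caps stand on its floor, about 120 apart along its y.
- tumbler: loose glass tumbler, diameter 72, 115 tall, origin at the centre of its underside; stands behind (beyond the tray and holder); leave alone.
- pencil_cup: loose stainless steel pencil cup, diameter 74, 100 tall, with pencils up to 180 high, origin at the centre of its underside; stands behind; leave alone.
- protractor_case: loose flat blue plastic case 75 (x) by 140 (y) by 16 high, origin at the centre of its underside; lies to the left; leave alone.
- finished_tube: loose green tube of the same kind that already wears its orange cap, 71 across, 178 tall with its handle, origin at the centre of its underside; stands behind; leave alone.
There are look-alikes about, which are no part of the job. Several things look just like the rack: the one meant starts farthest from the robot's base.

How it is judged (in metres and radians):
On the way, in this order (a step that is already met when the one before it is completed fails the run):
1. one cap sits fully home on a tube (((z of cap_1 in the frame of mouth_a between -0.024 and -0.0165 m and horizontal distance between cap_1 and mouth_a below 0.005 m and angle between cap_1's own z axis and vertical below 0.07 rad) or (z of cap_1 in the frame of mouth_b between -0.024 and -0.0165 m and horizontal distance between cap_1 and mouth_b below 0.005 m and angle between cap_1's own z axis and vertical below 0.07 rad) or (z of cap_2 in the frame of mouth_a between -0.024 and -0.0165 m and horizontal distance between cap_2 and mouth_a below 0.005 m and angle between cap_2's own z axis and vertical below 0.07 rad) or (z of cap_2 in the frame of mouth_b between -0.024 and -0.0165 m and horizontal distance between cap_2 and mouth_b below 0.005 m and angle between cap_2's own z axis and vertical below 0.07 rad))), for 0.2 s.
2. both caps sit fully home, one on each tube ((((z of cap_1 in the frame of mouth_a between -0.024 and -0.0165 m and horizontal distance between cap_1 and mouth_a below 0.005 m and angle between cap_1's own z axis and vertical below 0.07 rad) and (z of cap_2 in the frame of mouth_b between -0.024 and -0.0165 m and horizontal distance between cap_2 and mouth_b below 0.005 m and angle between cap_2's own z axis and vertical below 0.07 rad)) or ((z of cap_1 in the frame of mouth_b between -0.024 and -0.0165 m and horizontal distance between cap_1 and mouth_b below 0.005 m and angle between cap_1's own z axis and vertical below 0.07 rad) and (z of cap_2 in the frame of mouth_a between -0.024 and -0.0165 m and horizontal distance between cap_2 and mouth_a below 0.005 m and angle between cap_2's own z axis and vertical below 0.07 rad)))), for 0.2 s.
At the end, for the whole second after the job is handed in: One cap sits on each tube: its origin 16.5 to 24 mm below the tube's mouth point (home is 20), within 5 mm of the tube's axis, tilted less than 0.07 rad, and at rest (under 20 mm/s) ((((z of cap_1 in the frame of mouth_a between -0.024 and -0.0165 m and horizontal distance between cap_1 and mouth_a below 0.005 m and angle between cap_1's own z axis and vertical below 0.07 rad) and (z of cap_2 in the frame of mouth_b between -0.024 and -0.0165 m and horizontal distance between cap_2 and mouth_b below 0.005 m and angle between cap_2's own z axis and vertical below 0.07 rad)) or ((z of cap_1 in the frame of mouth_b between -0.024 and -0.0165 m and horizontal distance between cap_1 and mouth_b below 0.005 m and angle between cap_1's own z axis and vertical below 0.07 rad) and (z of cap_2 in the frame of mouth_a between -0.024 and -0.0165 m and horizontal distance between cap_2 and mouth_a below 0.005 m and angle between cap_2's own z axis and vertical below 0.07 rad))) and linear speed of each of cap_1, cap_2 below 0.02 m/s); the robot touches nothing.
It fails at once if a cap is squeezed or rammed too hard: the contact forces on it add up to over 160 N (two fingers at 80 N) (contact force between any of cap_1, cap_2 and anything else above 160 N).
It fails at once if a bystander (tumbler, pencil cup, protractor case, finished tube) is shifted more than 30 mm or tipped more than 0.35 rad (distance of any of tumbler, pencil_cup, protractor_case, finished_tube from where it was at the start of the episode above 0.03 m or angle between any of tumbler, pencil_cup, protractor_case, finished_tube's own z axis and vertical above 0.35 rad).
It also fails if it takes over 70 s, if anything falls off the work surface, if the arm or the gripper's body presses on something with over 40 N, if the wrist force passes 120 N, or if a joint passes its speed limit or range.

## Working session

There is one attempt and no reset: what is moved stays moved. The work goes in short steps, each a Python script; the robot and the scene stay as the last script left them, time stands still between calls to the robot, and variables do not carry over. Pictures are saved under pics/ and viewed, at most 10 in all, crops included, and the job is handed in when it is done.

```bash
mkdir -p pics; python3 - <<'E'
from plant import robot
import cv2,numpy as np
a=robot.get_image("top");b=robot.get_image("side")
cv2.imwrite("pics/top0.png",a);cv2.imwrite("pics/side0.png",b)
for c in("top","side"):
    m=robot.camera_model(c);R=np.array(m["R"]);print(c,m["mtx"],m["k1"],"pos",-R.T@np.array(m["t"]),R[2])
    for n in("rack","cap_1","mouth_a","tray","finished_tube"):
        print(n,[(round(d["p"],2),np.round(d["uv"],1).tolist()) for d in robot.place_of(c,n)])
print(robot.current_eef_rot(),robot.current_time_s())
E
```

```text
top [[425.0978364    0.         284.30925333]
 [  0.         425.0978364  211.28950018]
 [  0.           0.           1.        ]] -0.08659171648345647 pos [ 433.3601325    -7.69058847 1286.40221497] [ 0.08239247  0.00249644 -0.99659683]
rack [(0.98, [226.6, 212.6]), (0.89, [355.2, 299.1]), (0.88, [221.3, 283.7])]
cap_1 [(0.92, [328.1, 207.2]), (0.57, [345.5, 210.3])]
mouth_a [(0.95, [184.8, 290.8]), (0.78, [231.2, 289.4]), (0.63, [191.8, 199.7]), (0.59, [383.4, 306.9]), (0.57, [339.5, 301.3]), (0.56, [241.8, 210.8])]
tray [(0.9, [344.5, 210.7])]
finished_tube [(0.58, [422.0, 186.6])]
side [[500.75381991   0.         278.38846749]
 [  0.         500.75381991 211.91459219]
 [  0.           0.           1.        ]] 0.015081263618627274 pos [ 477.17085896 1107.54662907 1163.4313688 ] [ 0.03388544 -0.72550565 -0.6873815 ]
rack [(0.96, [350.9, 192.7]), (0.85, [276.3, 282.7]), (0.58, [352.7, 289.3])]
cap_1 [(0.96, [272.9, 211.6]), (0.72, [265.0, 188.5]), (0.71, [276.5, 197.5]), (0.59, [275.5, 283.5])]
mouth_a [(0.88, [270.8, 261.7]), (0.62, [360.6, 268.8]), (0.57, [354.8, 168.8])]
tray [(0.86, [276.7, 202.3]), (0.32, [265.9, 190.8])]
finished_tube [(0.58, [262.1, 157.8])]
[9.88554853e-01 1.50861860e-01 2.23109210e-06 5.02067272e-05] 0.6
```

View pics/top0.png

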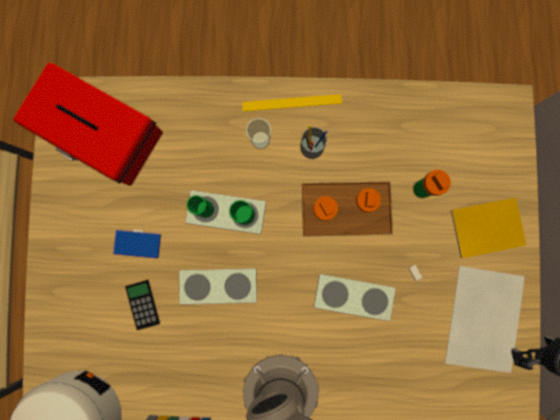

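View pics/side0.png

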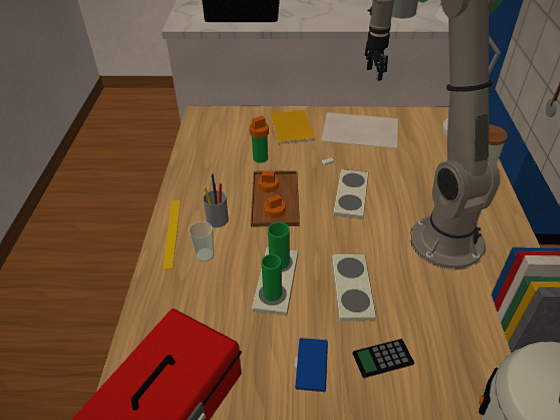

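The robot's top view shows the real rack, with both tubes, at (226,212); its mouths are at about (201,203) and (243,211). The empty look-alikes are at (218,286) and (355,298). The caps are at (326,208) and (369,200) in the tray. In the side view the mouths are at (271,262) and (279,230), and the caps at (268,180) and (274,205).

I'll fit silhouettes in both cameras.

```bash
cat > h.py <<'E'
from plant import robot
import cv2,numpy as np
from scipy.optimize import minimize
CM={c:{k:np.array(v) for k,v in robot.camera_model(c).items()} for c in("top","side")}
def proj(c,X):
    m=CM[c];p=np.atleast_2d(X)@m["R"].T+m["t"];s=p[:,:2]/p[:,2:]
    s=s*(1+m["k1"]*(s**2).sum(1,keepdims=True))
    return s@m["mtx"][:2,:2].T+m["mtx"][:2,2]
def ray(c,uv,z):  # plane hit
    f=lambda v:((proj(c,[v[0],v[1],z])[0]-uv)**2).sum()
    return minimize(f,[600,0],method="Nelder-Mead").x
A=np.linspace(0,2*np.pi,48,endpoint=False)
def cyl(x,y,d,z0,z1):
    return np.vstack([np.c_[x+d/2*np.cos(A),y+d/2*np.sin(A),0*A+z] for z in(z0,z1)])
def box(x,y,yaw,l,w,z0,z1):
    q=np.array([[a*l/2,b*w/2] for a in(-1,1) for b in(-1,1)])
    r=np.array([[np.cos(yaw),-np.sin(yaw)],[np.sin(yaw),np.cos(yaw)]])
    q=q@r.T+[x,y];return np.vstack([np.c_[q,np.full(4,z)] for z in(z0,z1)])
def capparts(x,y,yaw,z): return [cyl(x,y,71,z,z+26),box(x,y,yaw,44,24,z+26,z+60)]
def tubeparts(x,y,d): return [cyl(x,y,d,20,160)]
S=8
def render(c,parts,o,n):
    m=np.zeros((n*S,n*S),np.uint8)
    for P in parts:
        h=cv2.convexHull(((proj(c,P)-o+.5)*S).astype(np.float32))
        cv2.fillPoly(m,[np.round(h).astype(np.int32)],255)
    return cv2.resize(m,(n,n),interpolation=cv2.INTER_AREA)/255.
def masks(img):
    h=cv2.cvtColor(img,cv2.COLOR_BGR2HSV);H,s,v=h[...,0],h[...,1],h[...,2]
    return {"orange":((H<13)&(s>170)&(v>90)).astype(float),"green":((H>50)&(H<90)&(s>110)&(v>15)).astype(float)}
def fit(imgs,col,parts,x0,step,hide=None,n=90):
    """imgs: {cam:img}; parts(p)->list of point sets; returns params, residual"""
    W={}
    for c,i in imgs.items():
        o=np.round(proj(c,np.vstack(parts(x0))).mean(0))-n//2
        m=np.pad(masks(i)[col],n)[int(o[1])+n:int(o[1])+2*n,int(o[0])+n:int(o[0])+2*n]
        # keep only the area near the prediction
        near=cv2.dilate((render(c,parts(x0),o,n)>0).astype(np.uint8),np.ones((13,13)))
        if hide is not None: near=near*(render(c,hide,o,n)<.01)
        W[c]=(o,m,near)
    def cost(p):
        return sum((abs(render(c,parts(p),o,n)-m)*k).sum()/render(c,parts(x0),o,n).sum() for c,(o,m,k) in W.items())
    x0=np.array(x0,float);b=None
    for s in(1,.4):
        sim=np.vstack([x0]+[x0+np.eye(len(x0))[i]*step[i]*s for i in range(len(x0))])
        b=minimize(cost,x0,method="Nelder-Mead",options=dict(initial_simplex=sim,maxfev=250));x0=b.x
    return b.x,b.fun
def shoot(): return {c:robot.get_image(c) for c in("top","side")}
E
python3 - <<'E'
from h import *
I={c:cv2.imread(f"pics/{c}0.png") for c in("top","side")}
for c in I:
    for k,m in masks(I[c]).items():
        n,_,st,ce=cv2.connectedComponentsWithStats(m.astype(np.uint8)); print(c,k,[(s[:5].tolist()) for s in st[1:] if s[4]>60])
T=[ray("top",u,160) for u in((201,202),(243,211))]
C=[ray("top",u,31) for u in((326,208),(369,200))]
print(T,C)
for t in T:
  for sel in(("top","side"),("top",),("side",)):
    r=[fit({c:I[c] for c in sel},"green",lambda p,d=d:tubeparts(p[0],p[1],d),t,[8,8]) for d in(54,62)]
    print(sel,[(np.round(x,1).tolist(),round(f,3)) for x,f in r])
for t in C:
  for sel in(("top","side"),("top",),("side",)):
    r=[fit({c:I[c] for c in sel},"orange",lambda p:capparts(p[0],p[1],p[2],5),[*t,y],[8,8,.3]) for y in(0,.8,1.6,2.4)]
    x,f=min(r,key=lambda q:q[1]);print(sel,np.round(x,2),round(f,3))
E
```

```text
top orange [[13, 62, 139, 119, 8503], [425, 171, 12, 24, 108], [436, 172, 13, 23, 76]]
top green [[414, 181, 14, 16, 128], [187, 196, 27, 21, 419], [230, 201, 25, 23, 449], [127, 282, 23, 17, 233]]
side orange [[250, 116, 19, 21, 225], [256, 171, 41, 52, 790], [494, 252, 66, 60, 478], [71, 309, 167, 111, 9388]]
side green [[489, 0, 14, 16, 78], [252, 136, 16, 26, 344], [262, 222, 28, 79, 1572], [501, 277, 59, 54, 496], [357, 349, 20, 24, 270]]
[array([547.73259043, 218.22308451]), array([525.44720383, 105.0703701 ])] [array([ 548.97870636, -128.07809993]), array([ 575.05241235, -256.30231209])]
('top', 'side') [([539.8, 231.6], np.float64(0.496)), ([536.5, 229.8], np.float64(0.662))]
('top',) [([541.7, 232.1], np.float64(0.15)), ([539.2, 227.5], np.float64(0.315))]
('side',) [([539.7, 233.7], np.float64(0.335)), ([536.2, 225.7], np.float64(0.343))]
('top', 'side') [([526.5, 114.8], np.float64(0.353)), ([527.1, 116.3], np.float64(0.357))]
('top',) [([526.5, 114.1], np.float64(0.084)), ([525.4, 112.6], np.float64(0.142))]
('side',) [([526.1, 120.2], np.float64(0.251)), ([527.1, 121.6], np.float64(0.181))]
('top', 'side') [ 5.4963e+02 -1.2362e+02  5.0000e-01] 1.894
('top',) [ 5.4893e+02 -1.2473e+02 -9.0000e-02] 0.839
('side',) [ 5.4946e+02 -1.2116e+02  5.2000e-01] 1.041
('top', 'side') [ 576.6  -249.89    3.15] 1.467
('top',) [ 5.7409e+02 -2.5482e+02 -9.0000e-02] 0.796
('side',) [ 5.7693e+02 -2.4954e+02  2.0000e-02] 0.663
```

```bash
python3 - <<'E'
import cv2
I={c:cv2.imread(f"pics/{c}0.png") for c in("top","side")}
t=cv2.cvtColor(I["top"],cv2.COLOR_BGR2HSV);s=cv2.cvtColor(I["side"],cv2.COLOR_BGR2HSV)
for u,v in((326,200),(320,210),(333,212),(327,209),(326,224),(369,191),(362,200),(345,190)):print("top",u,v,t[v,u])
for u,v in((268,176),(262,186),(274,210),(274,198),(285,215),(290,206),(260,200)):print("side",u,v,s[v,u])
a=cv2.resize(I["top"][180:245,175:400],None,fx=3.5,fy=3.5,interpolation=cv2.INTER_CUBIC)
b=cv2.resize(I["side"][160:310,240:310],None,fx=3.5,fy=3.5,interpolation=cv2.INTER_CUBIC)
import numpy as np
o=np.zeros((590,790,3),np.uint8);o[:227,:787]=a[:227,:787];o[60+0:585,:0]=0
b=cv2.rotate(b,cv2.ROTATE_90_COUNTERCLOCKWISE);o[300:300+b.shape[0],:b.shape[1]]=b[:290]
cv2.imwrite("pics/crop.png",o)
E
```

```text
top 326 200 [ 13 255 194]
top 320 210 [ 13 255 191]
top 333 212 [ 13 255 184]
top 327 209 [ 13 255 192]
top 326 224 [ 15 194 125]
top 369 191 [ 13 255 193]
top 362 200 [ 12 255 193]
top 345 190 [ 15 189 124]
side 268 176 [ 12 236  92]
side 262 186 [ 12 237 141]
side 274 210 [ 12 243 154]
side 274 198 [ 12 238 153]
side 285 215 [ 13 187 101]
side 290 206 [ 13 170 114]
side 260 200 [ 13 176 110]
```

View pics/crop.png

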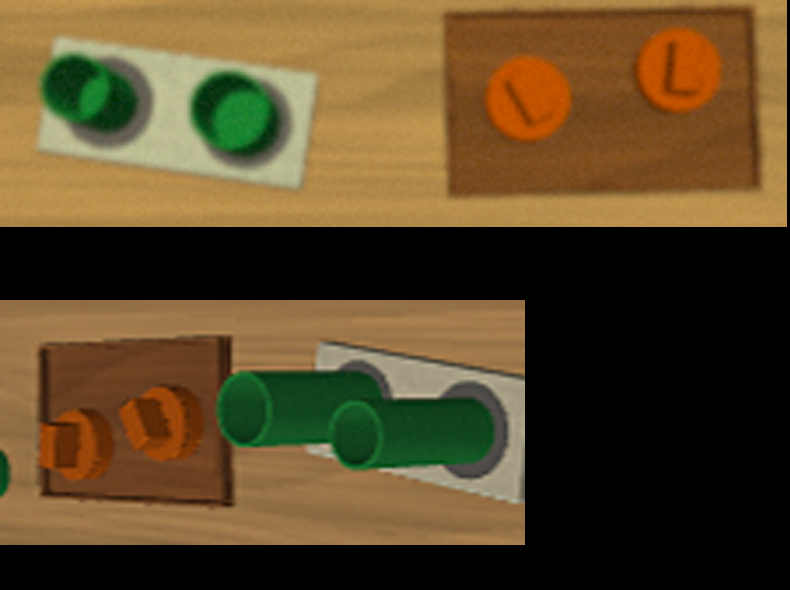

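Crop: the +y tube (a) is the thinner and b the thicker. The left cap's handle has a yaw of about +0.34, the right one about -0.1. I'll redo the fits jointly, with better colour limits.

```bash
sed -i 's/"orange":((H<13)&(s>170)&(v>90))/"orange":((H<16)\&(s>212)\&(v>50))/' h.py; cat >> h.py <<'E'
def rackparts(p,da,db):
    u=60*np.array([-np.sin(p[2]),np.cos(p[2])])
    return tubeparts(p[0]+u[0],p[1]+u[1],da)+tubeparts(p[0]-u[0],p[1]-u[1],db)
def mouths(p):
    u=60*np.array([-np.sin(p[2]),np.cos(p[2])]);return np.array([p[:2]+u,p[:2]-u])
E
python3 - <<'E'
from h import *
I={c:cv2.imread(f"pics/{c}0.png") for c in("top","side")}
for sel in(("top","side"),("top",),("side",)):
    J={c:I[c] for c in sel}
    for d in((54,62),(62,54)):
        x,f=fit(J,"green",lambda p:rackparts(p,*d),[533,173,-.13],[8,8,.1],n=120);print(sel,d,np.round(x,3),round(f,3),np.round(mouths(x),1).tolist())
    for x0 in([549,-124,.34],[575,-252,-.1]):
        x,f=fit(J,"orange",lambda p:capparts(p[0],p[1],p[2],5),x0,[8,8,.3],n=60);print("   cap",np.round(x,2),round(f,3))
E
```

```text
('top', 'side') (54, 62) [ 5.33395e+02  1.74179e+02 -1.22000e-01] 0.223 [[540.7, 233.7], [526.1, 114.6]]
('top', 'side') (62, 54) [ 5.31209e+02  1.73920e+02 -8.50000e-02] 0.362 [[536.3, 233.7], [526.1, 114.1]]
   cap [ 549.54 -125.53    0.72] 0.316
   cap [ 576.22 -255.22   -0.  ] 0.347
('top',) (54, 62) [ 5.33564e+02  1.72114e+02 -1.30000e-01] 0.146 [[541.3, 231.6], [525.8, 112.6]]
('top',) (62, 54) [ 5.35817e+02  1.73415e+02 -1.56000e-01] 0.225 [[545.1, 232.7], [526.5, 114.1]]
   cap [ 5.5063e+02 -1.2716e+02  4.8000e-01] 0.072
   cap [ 577.78 -255.8     0.  ] 0.08
('side',) (54, 62) [ 5.32914e+02  1.77461e+02 -1.16000e-01] 0.062 [[539.8, 237.1], [526.0, 117.9]]
('side',) (62, 54) [ 5.29915e+02  1.73825e+02 -1.07000e-01] 0.124 [[536.3, 233.5], [523.5, 114.2]]
   cap [ 5.486e+02 -1.219e+02  5.400e-01] 0.183
   cap [ 5.7454e+02 -2.5139e+02  2.0000e-02] 0.206
```

```bash
cat >> h.py <<'E'
def Q(psi): return [float(np.cos(psi/2)),float(np.sin(psi/2)),0.,0.]
def capfit(img,x0,z,yaw):
    return fit({"side":img},"orange",lambda p:capparts(p[0],p[1],yaw,z),x0,[5,5],n=80)
E
python3 - <<'E'
from h import *
print(robot.tip_reach,robot.current_joint_pos())
p=[549.5,-124.7];q=Q(.5)
robot.grip(.7,30)
robot.move_pose([*p,150],q)
robot.move_straight([*p,59],120)
robot.grip(0,30)
print(robot.current_gripper_width()*85,robot.current_grasp_force(),robot.current_force(),robot.current_eef_pos())
robot.move_straight([*p,270],200)
print(robot.current_gripper_width()*85,robot.current_grasp_force(),robot.current_force())
robot.move_pose([541,234,270],Q(0))   # tube a, origin at 217
im=robot.get_image("side");cv2.imwrite("pics/held1.png",im)
print(robot.current_joint_pos(),robot.current_force(),robot.current_time_s())
e=np.array(robot.current_eef_pos());print(e,capfit(im,e[:2],e[2]-54,0))
cv2.imwrite("pics/held1c.png",cv2.resize(im[100:330,190:410],None,fx=2.5,fy=2.5))
E
```

```text
22.0 [ 1.16897694  0.39840153  0.04512178  1.53661024 -0.01870849  1.20690391
 -0.05068953]
23.523494215075722 29.34804081916809 [-1.08417673  0.04132146  4.7964445 ] [ 550.11888721 -124.82845738   59.83200265]
23.718575591885635 28.838194012641907 [ 0.23476894 -0.06871101  0.28684059]
[-0.03067396  0.31775577 -0.56296062  1.652707    0.17915308  1.2237594
 -2.20580293] [ 0.16467669 -0.63644723 -0.96171829] 7.125
[541.69354378 232.05208392 269.5580958 ] (array([540.2971348 , 234.88942788]), np.float64(0.3237330640597432))
```

View pics/held1c.png

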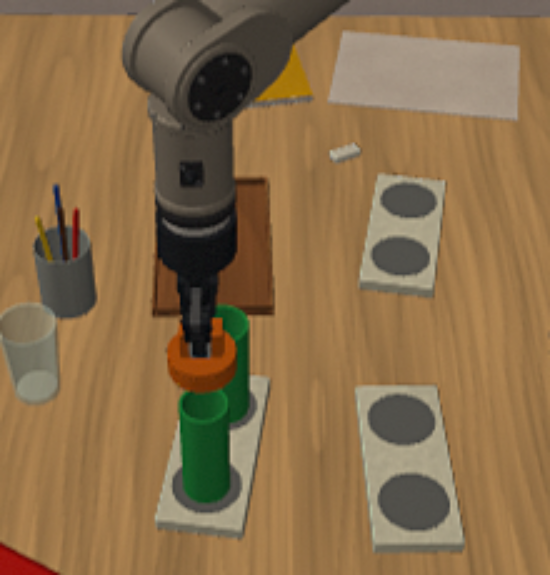

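The cap is held level at crop (202,360), just above tube a's mouth at (204,405). I'll refit with only the skirt (the fingers hide the handle) and check the settling error.

```bash
cat >> h.py <<'E'
def skirtfit(img,x0,z,free_z=False):
    hide=[box(x0[0],x0[1],0,60,40,z+30,z+130)]
    if free_z: return fit({"side":img},"orange",lambda p:[cyl(p[0],p[1],71,p[2],p[2]+26)],[*x0,z],[5,5,4],hide,n=80)
    return fit({"side":img},"orange",lambda p:[cyl(p[0],p[1],71,z,z+26)],x0,[5,5],hide,n=80)
E
python3 - <<'E'
from h import *
robot.dwell(.3);e=np.array(robot.current_eef_pos());print(e,robot.current_eef_rot())
im=robot.get_image("side")
print(skirtfit(im,e[:2]+[0,4],e[2]-54.8),skirtfit(im,e[:2]+[0,4],e[2]-54.8,True))
E
```

```text
[541.2455467  233.37870744 270.00756442] [ 9.99999852e-01 -5.39810271e-04  1.38891204e-05  6.16319918e-05]
(array([539.80950732, 233.47988982]), np.float64(0.025443208216163343)) (array([539.76328054, 236.9619423 , 219.05574622]), np.float64(0.02701521351124925))
```

```bash
python3 - <<'E'
from h import *
I=cv2.imread("pics/side0.png")
for d in((54,62),):
    def rp(p):
        m=mouths(p);return [cyl(*m[0],d[0],20,p[3]),cyl(*m[1],d[1],20,p[3])]
    x,f=fit({"side":I},"green",rp,[533,175,-.12,160],[8,8,.1,5],n=120);print(np.round(x,2),round(f,3),np.round(mouths(x),1).tolist())
def up(p): 
    m=mouths(p);return [cyl(*m[0],54,20,160),cyl(*m[1],62,20,160)]
h=[cyl(*m,110,15,60) for m in mouths(np.array([533,177,-.12]))]
x,f=fit({"side":I},"green",up,[533,175,-.12],[8,8,.1],h,n=120);print("upper",np.round(x,2),round(f,3),np.round(mouths(x),1).tolist())
robot.move_straight([541.2,235.5,226],100);robot.dwell(.4)
e=np.array(robot.current_eef_pos());im=robot.get_image("side");print(e)
print(skirtfit(im,e[:2],e[2]-54.8))
cv2.imwrite("pics/near.png",cv2.resize(im[200:320,230:330],None,fx=5,fy=5,interpolation=cv2.INTER_CUBIC))
t=robot.get_image("top");cv2.imwrite("pics/neart.png",t)
E
```

```text
[ 5.3294e+02  1.7466e+02 -1.2000e-01  1.5495e+02] 0.052 [[540.1, 234.2], [525.8, 115.1]]
upper [ 5.2946e+02  1.7984e+02 -8.0000e-02] 0.012 [[534.2, 239.7], [524.7, 120.0]]
[541.34517041 235.54976321 226.35137519]
(array([539.88043872, 235.56529737]), np.float64(0.026888498894429062))
```

View pics/near.png

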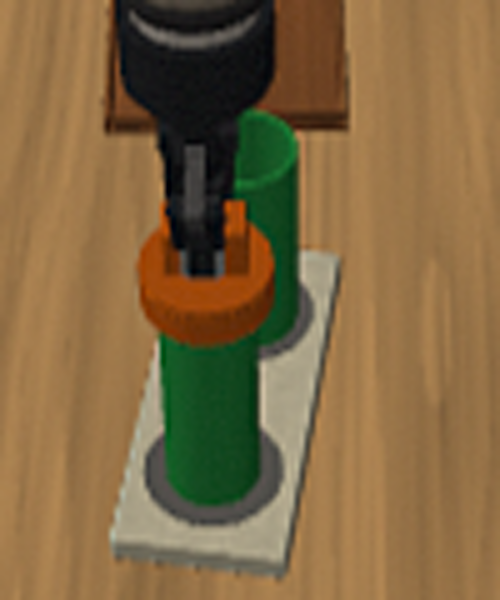

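The skirt sits over the rim and slightly left of the tube's axis (cap centre column 206, tube top 210), so about 1-2 mm too far in +x. Next is a force-guarded descent.

```bash
cat >> h.py <<'E'
F0=np.zeros(3)
def force(): return np.array(robot.current_force())-F0
def lower(x,y,z0,z1,step=1.5,lim=8,v=60):
    """step down until lim N up or z1; returns commanded z, force"""
    z=z0
    while z>z1+1e-6:
        z=max(z-step,z1);robot.move_straight([x,y,z],v);robot.dwell(.05);f=force()
        if f[2]>lim: break
    return z,f
E
python3 - <<'E'
from h import *
f0=np.array([robot.current_force() for _ in range(3)]).mean(0);print(f0,robot.current_time_s())
import h;h.F0=f0
z,f=lower(540.5,236,226,211,lim=6)
print(z,f,robot.current_eef_pos(),robot.current_torque(),robot.current_time_s())
E
```

```text
[-1.03526656  0.06089508  0.20515628] 8.5667
211.0 [ 1.70792337  0.27272702 -0.64802549] [540.45414969 235.96286103 210.90966705] [ 0.00280008 -0.00641128 -0.0192196 ] 11.5667
```

```bash
python3 - <<'E'
from h import *
import h;h.F0=np.array([-1.03,.06,.2])
z,f=lower(540.5,236,211,194,step=1,lim=8,v=40)
print(z,f,robot.current_eef_pos(),robot.current_torque(),robot.current_time_s())
E
```

```text
207 [-0.72356574 -2.22250243  9.25920743] [540.79371002 236.06724609 208.52292997] [-0.29246685  0.65227145  0.05198675] 12.7667
```

Contact at the lip's height. I'll feel sideways for the skirt's play, which gives both the centre and the cap's size.

```bash
cat >> h.py <<'E'
def feel(x,y,z,lim=4,maxd=9):
    """lateral touch in +-x,+-y -> offsets at contact (actual TCP)"""
    out={}
    for k,(dx,dy) in {"+x":(1,0),"-x":(-1,0),"+y":(0,1),"-y":(0,-1)}.items():
        f0=force()
        for d in np.arange(1,maxd+.1,1):
            robot.move_straight([x+dx*d,y+dy*d,z],60);f=force()-f0
            if -(f[0]*dx+f[1]*dy)>lim: break
        e=np.array(robot.current_eef_pos());out[k]=(float(d),e[:2].round(1).tolist(),f.round(1).tolist())
        robot.move_straight([x,y,z],80);robot.dwell(.05)
    return out
E
python3 - <<'E'
from h import *
robot.move_straight([540.5,236,210.5],60);robot.dwell(.1)
for k,v in feel(540.5,236,210.5).items():print(k,v)
print(robot.current_time_s())
E
```

```text
+x (9.0, [548.3, 236.0], [-5.3, -1.0, 1.0])
-x (7.0, [535.0, 235.5], [5.4, -0.6, -1.8])
+y (6.0, [540.6, 240.4], [-1.5, -4.7, 1.4])
-y (9.0, [540.4, 227.8], [-0.1, 1.4, -1.5])
22.0917
```

The play is about 12.5-13 mm, so this is the large cap on the small tube. In TCP terms the tube's centre is (541.6, 234.1). The cap goes to tube b, at about (527, 115).

```bash
python3 - <<'E'
from h import *
import h
robot.move_straight([541.5,234.5,228],120)
robot.move_straight([527,115,228],150);robot.move_straight([527,115,214],60);robot.dwell(.2)
h.F0=np.array(robot.current_force());print(h.F0,robot.current_eef_pos())
z,f=lower(527,115,214,193.5,step=2,lim=8,v=60)
print(z,f,robot.current_eef_pos(),robot.current_torque(),robot.current_time_s())
E
```

```text
[-0.30694858 -0.17904718 -0.46229851] [527.18456822 115.1458515  214.20512224]
193.5 [-2.40242211  0.03216492  8.73139616] [527.40390396 115.25121505 194.74498098] [-0.16996073  0.40625833 -0.01594923] 27.225
```

Cap 1 is home on b. Releasing it and fetching the other.

```bash
python3 - <<'E'
from h import *
import h
robot.grip(.6);robot.move_straight([527.2,115.2,250],150)
p=[576.2,-254.]
robot.move_pose([*p,150],Q(0));robot.move_straight([*p,59],120)
robot.grip(0,30);robot.dwell(.1)
e=np.array(robot.current_eef_pos());w=robot.current_gripper_width()*85;print(e,w,robot.current_grasp_force())
robot.move_straight([*p,270],200)
robot.move_pose([541.6,234.1,240],Q(0));robot.dwell(.3)
im=robot.get_image("side");c=np.array(robot.current_eef_pos());off=e[2]-5
s,r=skirtfit(im,c[:2],c[2]-off);print(c,s,r,"d",s-c[:2],off,robot.current_gripper_width()*85,robot.current_time_s())
cv2.imwrite("pics/held2.png",cv2.resize(im[170:330,220:340],None,fx=3.5,fy=3.5,interpolation=cv2.INTER_CUBIC))
E
```

```text
[ 577.24797062 -254.34070033   60.22295466] 23.538991009201382 35.773614048957825
[541.81529697 233.69802103 240.00448834] [539.84148655 232.37734942] 0.10141565772765564 d [-1.97381042 -1.32067161] 55.22295466497441 23.224036961576804 34.275
```

View pics/held2.png

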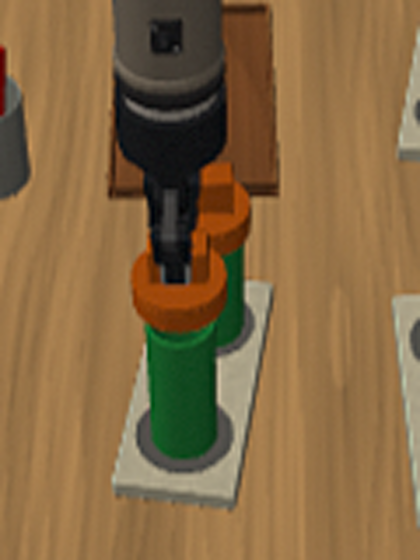

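Cap 1 sits level on tube b, and cap 2 is held above tube a with nearly the same in-hand offset. Lowering it.

```bash
python3 - <<'E'
from h import *
import h
x,y=541.8,234.1
robot.move_straight([x,y,220],60);robot.dwell(.2);h.F0=np.array(robot.current_force())
z,f=lower(x,y,220,194,step=2,lim=8,v=60)
print(z,f,robot.current_eef_pos(),robot.current_torque(),robot.current_time_s())
E
```

```text
194 [-0.97527522 -0.81654686  5.09354156] [542.19697963 234.32041217 195.23367864] [-0.21520115  0.29173246  0.01602453] 38.8583
```

```bash
python3 - <<'E'
from h import *
robot.move_straight([541.9,234.2,193.3],40);print(robot.current_eef_pos(),robot.current_force())
robot.grip(.6);robot.move_straight([541.9,234.2,270],150);robot.move_pose([450,-150,330],Q(0));robot.dwell(.3)
I=shoot();o=np.hstack([cv2.resize(I["side"][190:310,230:330],None,fx=3.9,fy=3.9,interpolation=cv2.INTER_CUBIC),cv2.resize(I["top"][150:270,170:270],None,fx=3.9,fy=3.9,interpolation=cv2.INTER_CUBIC)])
cv2.imwrite("pics/end.png",o);print(robot.current_time_s(),robot.current_force())
E
```

```text
[542.1770618  234.34563134 195.19381463] [-2.63757924 -1.91038506  8.25955038]
42.0333 [0.95875667 0.30678829 0.17706283]
```

View pics/end.png

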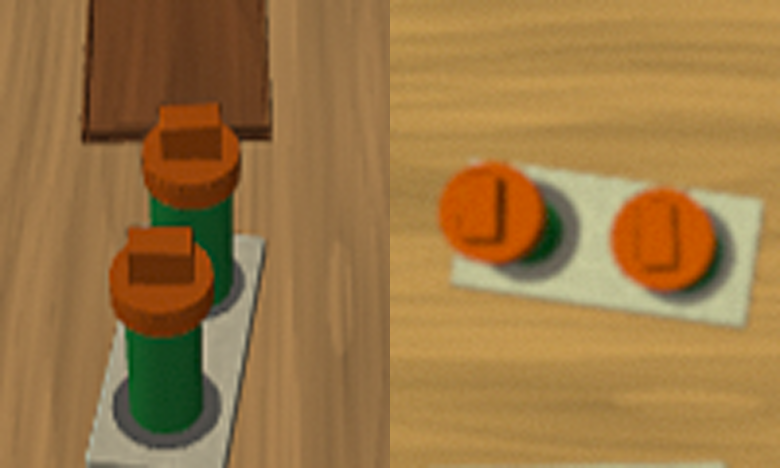

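Both caps sit level on the tubes (side crop (162,285) and (191,165)), and the hand is clear.

```bash
python3 -c "
from plant import robot
print(robot.close_job())"
```

```text
the job is handed in; nothing more can be done
None
```

Both caps are home on their matching tubes (the left tray cap on b, the right one on a) and let go, and the job was handed in at about 42 s of the 70 s allowed; the hand-in returned no verdict.

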